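# Wedge the wide parts box into the sprung row

## Task

Nudge the boxes in the tray apart at the gap, packing each side up to its end, then take the wide box by its tab and work it down into that gap against the spring until it sits fully home on the tray floor, upright and square with its neighbours. Be gentle: never shove or press hard on the boxes, leave the other things on the bench alone, and let go at the end with all five boxes standing in the tray.

Things in the scene. Friction and masses are not known exactly. Their poses are not given: they have to be found in the camera images.
- tray: fixed grey PVC tray, origin on the bench mid-row; x across the row (away from the robot), y along it, z up. Floor 8 mm thick (boxes stand at z = 8). Lips 18 high front and back, inner faces at x = -55 and +55. Boxes stand centred on x = 0. Free row length with the spring plate at rest 244; the five boxes measure 248, so the full row is clamped by the spring
- wall_face (a point): rigid end wall of the tray, 110 wide, 58 high above the bench; this point is on its inner face at tray y = +122 mm, z = 8 mm
- plate_face (a point): sprung end plate, 100 wide, upper edge 56 above the bench; this point is on its face towards the row, at tray y = -122 mm, z = 10 mm when at rest
- spring_plate (a joint): how far the sprung plate is pushed back towards tray -y, 0 at rest, up to 0.014 m; it takes 4.5 N to start it and 0.5 N more per mm (6.5 N with the row full); it springs back when let go
- row_a: loose grey PVC parts box standing in the tray: 100 deep (x) x 46 thick (y, along the row) x 64 tall, grip tab on top 46 (x) x 14 (y) x 22 tall, centred; about 0.3 kg, smooth (friction on tray and other boxes about 0.35); origin at the centre of its underside; outermost at the rigid (+y) end
- row_b: loose grey PVC parts box standing in the tray: 100 deep (x) x 46 thick (y, along the row) x 64 tall, grip tab on top 46 (x) x 14 (y) x 22 tall, centred; about 0.3 kg, smooth (friction on tray and other boxes about 0.35); origin at the centre of its underside; second from the rigid end, on the +y side of the starting gap (36 to 44 mm wide)
- row_c: loose grey PVC parts box standing in the tray: 100 deep (x) x 46 thick (y, along the row) x 64 tall, grip tab on top 46 (x) x 14 (y) x 22 tall, centred; about 0.3 kg, smooth (friction on tray and other boxes about 0.35); origin at the centre of its underside; on the -y side of the starting gap
- row_d: loose grey PVC parts box standing in the tray: 100 deep (x) x 46 thick (y, along the row) x 64 tall, grip tab on top 46 (x) x 14 (y) x 22 tall, centred; about 0.3 kg, smooth (friction on tray and other boxes about 0.35); origin at the centre of its underside; outermost at the spring plate (-y) end
- wide_box: loose grey PVC parts box standing on the bench, the wide one: 100 deep (x) x 64 thick (y) x 64 tall, the same grip tab on top (64 to 86 above its underside). Its lowest 22 mm taper from 64 to 54 thick at the underside. About 0.25 kg; origin at the centre of its underside. Either way round will do. Wedging it down takes 10 to 20 N; left part-way down it stays
- pipe_offcut: bystander: grey pipe offcut standing on the bench, 52 diameter x 70 tall, origin at the centre of its underside
- spray_bottle: bystander: white spray bottle with black head, 72 diameter, 202 tall, origin at the centre of its underside
- screw_carton: bystander: open cardboard carton of screws, 110 x 80 x 45, origin at the centre of its underside
Mind the look-alikes: they are no part of the job. What is shaped like the row_b but yellow is not meant.

How it is judged (in metres and radians):
On the way, in this order (a step that is already met when the one before it is completed fails the run):
1. the boxes either side of the gap have been nudged apart to a gap of at least 54 mm (horizontal distance between row_b and row_c above 0.1 m), for 0.2 s.
2. the wide box has started down between them (horizontal distance between wide_box and tray below 0.03 m and z of wide_box in the frame of tray below 0.062 m), for 0.1 s.
At the end, for the whole second after the job is handed in: The wide box is at rest between the two inner row boxes, underside within 2.5 mm of the tray floor, tilt under 0.05 rad, within 0.06 rad of square to the row; the four row boxes stand in order in the tray, undersides within 2.5 mm of its floor, tilt under 0.06 rad (z of wide_box in the frame of tray between 0.006 and 0.0105 m and angle between wide_box's own z axis and vertical below 0.05 rad and angle between the y axis of wide_box and the y axis of tray, either way round below 0.06 rad and y of wide_box in the frame of row_b below -0.05 m and y of wide_box in the frame of row_c above 0.05 m and linear speed of wide_box below 0.01 m/s and angle between each of row_a, row_b, row_c, row_d's own z axis and vertical below 0.06 rad and z of row_a in the frame of tray between 0.006 and 0.0105 m and z of row_b in the frame of tray between 0.006 and 0.0105 m and z of row_c in the frame of tray between 0.006 and 0.0105 m and z of row_d in the frame of tray between 0.006 and 0.0105 m and y of row_b in the frame of tray above 0.045 m and y of row_c in the frame of tray below -0.045 m and y of row_a in the frame of row_b above 0.04 m and y of row_c in the frame of row_d above 0.04 m); the robot touches nothing.
It fails at once if a row box is pushed by the gripper with more than 30 N (contact force between the fingers and row_a above 30 N or contact force between the fingers and row_b above 30 N or contact force between the fingers and row_c above 30 N or contact force between the fingers and row_d above 30 N).
It fails at once if the wide box is forced against a row box with more than 30 N (contact force between wide_box and row_a above 30 N or contact force between wide_box and row_b above 30 N or contact force between wide_box and row_c above 30 N or contact force between wide_box and row_d above 30 N).
It fails at once if the tray is pressed with more than 40 N by the wide box, or 25 N by the arm or fingers (contact force between wide_box and tray above 40 N or contact force between any of the arm, the fingers and tray above 25 N).
It fails at once if a row box is lifted out or knocked over (z of any of row_a, row_b, row_c, row_d in the frame of tray above 0.03 m or angle between any of row_a, row_b, row_c, row_d's own z axis and vertical above 0.5 rad).
It fails at once if a bystander is disturbed by more than 20 mm (distance of any of pipe_offcut, spray_bottle, screw_carton from where it was at the start of the episode above 0.02 m).
It also fails if it takes over 72 s, if anything falls off the work surface, if the arm or the gripper's body presses on something with over 40 N, if the wrist force passes 120 N, or if a joint passes its speed limit or range.

## Robot

A 7-joint arm with a two-finger parallel gripper is mounted at the origin on the work surface. World frame = base frame: x ahead of the robot, y to its left, z up, the work surface at z = 0. Lengths are in mm, angles in rad, forces in N, time in s.
With the tool pointing down it reaches from about 400 to 875 mm from the base axis. Payload 4.4 kg.
Tool frame: the origin (TCP) lies midway between the tips of the shut fingers; the grasp point (between the pads) lies ctrl.grip_depth behind it (ctrl.grip_depth is the distance from the TCP to the grasp point, in mm); z points along the fingers, y is the line along which they close (so a half turn about z gives the same grasp; the last joint's range is limited). The gripper opens to 85 mm and grips with 20 to 120 N. Pads are 22 mm wide; open, the fingers measure 114 mm over their backs; the gripper's body (76 mm by 85 mm) begins 54 mm behind the grasp point. The pads swing forward as they close: fully open they stand 13 mm farther back than shut.
Start: joints at [1.053, 0.628, 0.038, 1.517, -0.027, 0.996, -0.02], TCP at [283.809, -584.782, 231.313] pointing down, gripper open.
Joint ranges: [-3.06, 3.06], [-0.37, 2.12], [-1.25, 1.32], [0.18, 2.47], [-1.1, 4.24], [0.23, 1.98], [-2.94, 2.94]. Speed limits (rad/s): [2.57, 2.57, 3.14, 3.14, 3.14, 3.14, 3.14].

## Interface

Orientations are given as [roll, pitch, yaw] about the fixed x, y, z axes, in that order (R = Rz(yaw) Ry(pitch) Rx(roll)).
In Python, from cell import ctrl gives the robot as it stands.
- The arm moves only by the tool carry_out, never from a script. Its argument "deltas" is one flat list of numbers, 7 for each row, row after row: the turn, a rotation vector about the tool's x, y, z in degrees, then the shift along the tool's x, y, z in m, then the closure, from -1 (fully open) to 1 (shut). In form: [wx, wy, wz, dx, dy, dz, claw, wx, wy, wz, dx, dy, dz, claw, ...]. A call has 1 to 12 rows; each row shifts and turns the commanded pose from where the row before left it, along the tool's axes as they then stand; what a row does not reach is not made up. A row lasts 1/8 s, in which the tool goes at most 62.5 mm and 10.7 degrees, less where a joint would pass 70% of its speed; a pose out of reach is approached as far as the arm can. A call with a gripper value outside its range is refused whole. The fingers move at their own pace and stop on an object; the grip force is fixed at half the most. Time passes only in rows, so rows that do not move let the fingers close. It gives the time, the measured TCP pose, the force, the opening and the grip force at its end, in the units of the state.
- ctrl.read_state(): the state, without advancing time (a new reading comes with each control period).
- ctrl.get_image(name): name is "scene" or "top" or "wrist"; returns the picture (384x512x3 uint8, red, green, blue); there is no depth.
- ctrl.calibration(name): a dict with "mtx" (3x3 intrinsics, pixels), "R" (3x3) and "t" (3): a world point X has camera coordinates R X + t. Camera axes: x right, y down, z forward; pixel columns grow to the right and rows downward; lengths in mm; the calibration is good to about 2 mm. A picture is of the moment at which its call begins: read the wrist's pose just before it. calibration takes no time and is no camera call; for the wrist camera it gives the pose at the moment of the call.
- ctrl.finish_job(): hands the job in; it is judged then, once.
The state is a dict: "clock": time; "qpos": joint angles; "qd": joint speeds; "tau": joint torques, N m; "eef_pos": TCP position; "tool_rot": TCP orientation; "force": force on the tool from outside, world axes, zero at the start; "torque": the same for the moment, N m; "width": finger opening in mm; "gripper_force": force on a finger pad.
Only numpy, scipy, OpenCV 4.12 (cv2) and the standard library are available. Lean on these libraries where they do the work, as an engineer would, in place of code of your own. Each camera call takes 0.05 s, during which the arm holds its last target. There are 200 camera calls.

## Working session

There is one attempt and no reset: what is moved stays moved. The work goes in short steps, Python scripts to look and compute and a tool call to move; the robot and the scene stay as the last step left them, time stands still between calls to the robot, and variables do not carry over. Pictures are saved under pics/ and viewed, at most 10 in all, crops included, and the job is handed in when it is done.

Besides the shell and the picture viewer there is one more tool, called by a JSON object that holds its "op" and its "data", one argument or row to a line. carry_out: Moves the arm, as the interface text tells. Its arguments: {"type":"object","properties":{"deltas":{"type":"array"}},"required":["deltas"]}

```bash
mkdir -p pics; python3 - <<'E'
from cell import ctrl
import cv2,numpy as np
s=ctrl.read_state(); print({k:np.round(v,3).tolist() for k,v in s.items()}, ctrl.grip_depth)
ims=[]
for n in("scene","top"):
    im=ctrl.get_image(n)[:,:,::-1]; cv2.imwrite(f"pics/{n}0_raw.png",im)
    c=ctrl.calibration(n); print(n,np.round(c["mtx"],1).tolist(),np.round(c["R"],3).tolist(),np.round(c["t"],1).tolist())
    cv2.imwrite(f"pics/{n}0.png",cv2.resize(im,(800,600),interpolation=cv2.INTER_CUBIC))
E
```

```text
{'clock': 0.0, 'qpos': [1.053, 0.629, 0.038, 1.518, -0.027, 0.996, -0.02], 'qd': [-0.0, -0.001, 0.001, -0.0, -0.0, 0.0, -0.001], 'tau': [0.0, -56.34, 1.226, -19.344, 0.011, 0.011, 0.0], 'eef_pos': [283.518, -584.198, 230.355], 'tool_rot': [-3.14, 0.0, 0.452], 'force': [0.275, -0.53, -0.145], 'torque': [0.039, 0.02, 0.039], 'gripper_force': 0.0, 'width': 85.518} 18.700000000000003
scene [[414.5, 0.0, 250.5], [0.0, 414.5, 195.4], [0.0, 0.0, 1.0]] [[-0.334, 0.943, 0.002], [0.799, 0.284, -0.53], [-0.5, -0.176, -0.848]] [137.3, -483.4, 1543.3]
top [[399.7, 0.0, 258.3], [0.0, 399.7, 194.9], [0.0, 0.0, 1.0]] [[-0.03, -0.999, -0.012], [-0.994, 0.031, -0.105], [0.105, 0.008, -0.994]] [85.7, 612.2, 964.9]
```

View pics/scene0.png

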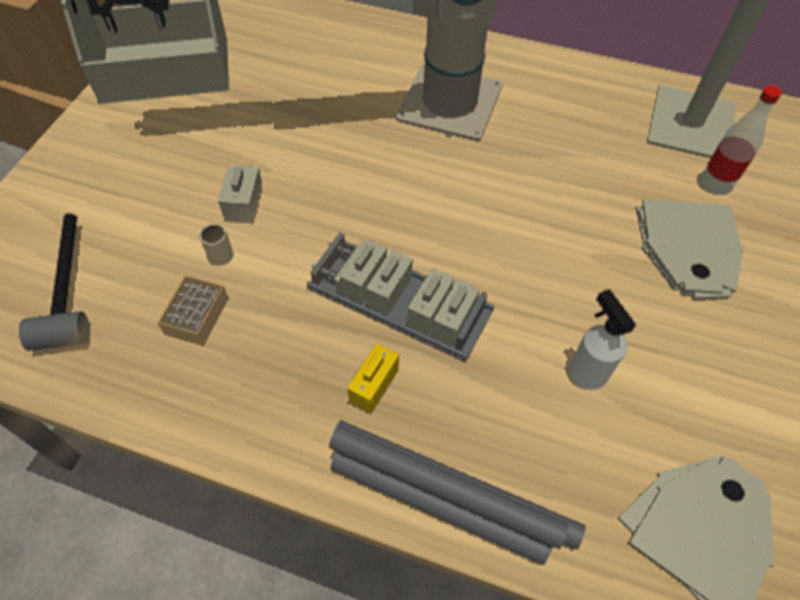

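View pics/top0.png

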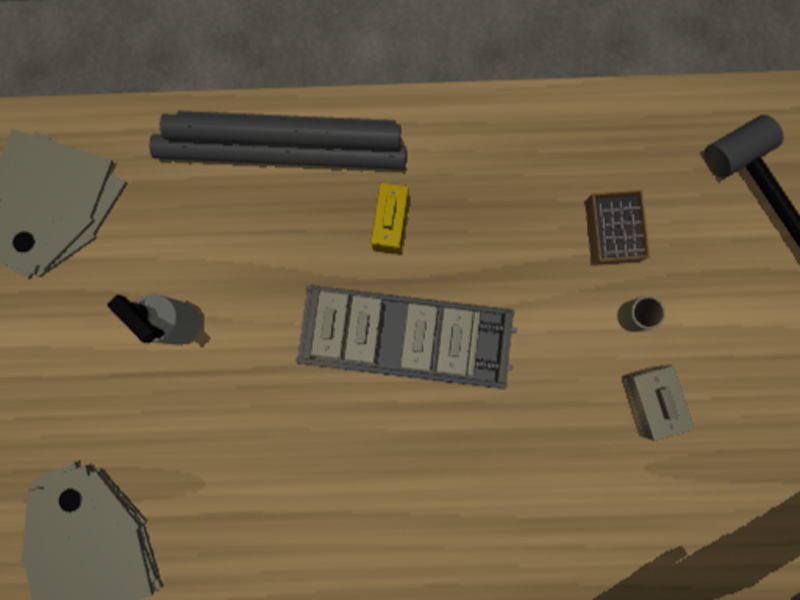

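Scene at 800x600: robot base is at the top, the tray mid-picture with four grey boxes, and the wide box at (240,193). In the top view (+y left, −y right) the tray spans (300–512, 287–387). The row tabs are at about (328,325), (363,325), (419,332) and (457,338), with the springs at the right.

- **Wide box candidates:** the grey box in the top view at (660,402) is on the bench alone and is visibly thicker, so it fits.
- **Rejected:** the yellow box at (390,218) is a look-alike.

One enlarged crop will confirm this.

```bash
python3 - <<'E'
import cv2,numpy as np
im=cv2.imread("pics/top0_raw.png")
a=cv2.resize(im[175:255,185:335],None,fx=5,fy=5,interpolation=cv2.INTER_CUBIC)
b=cv2.resize(im[225:290,390:450],None,fx=3,fy=3,interpolation=cv2.INTER_CUBIC)
c=np.zeros((600,750,3),np.uint8); c[:400]=a; c[405:405+b.shape[0],:b.shape[1]]=b
y=cv2.resize(im[110:165,230:270],None,fx=3,fy=3,interpolation=cv2.INTER_CUBIC); c[405:405+y.shape[0],300:300+y.shape[1]]=y
cv2.imwrite("pics/crop0.png",c)
for p in[(208,208),(210,205),(232,208),(250,208),(268,215),(292,216),(255,190),(425,250),(420,265),(408,255),(424,258)]: print(p,im[p[1],p[0]])
E
```

```text
(208, 208) [ 93 110 114]
(210, 205) [ 94 111 115]
(232, 208) [ 96 112 115]
(250, 208) [74 76 75]
(268, 215) [ 97 113 115]
(292, 216) [ 96 111 113]
(255, 190) [63 64 63]
(425, 250) [ 83  98 100]
(420, 265) [ 92 108 110]
(408, 255) [45 61 70]
(424, 258) [30 37 39]
```

View pics/crop0.png

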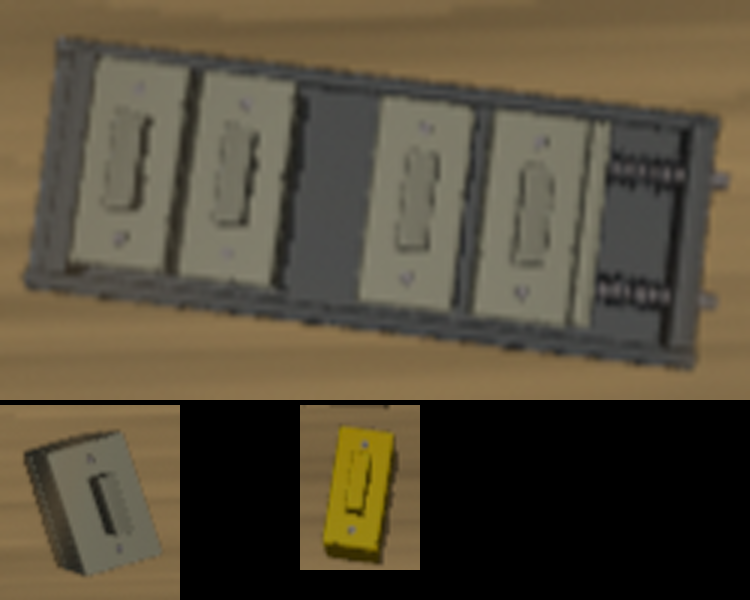

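The crop shows the four beige row tops, with the gap at about (330,200) and the beige plate top at right touching row_d. Below, the grey box is plainly thicker than the row boxes, so it is the wide box. Now I measure the top faces.

```bash
cat > h.py <<'E'
from cell import ctrl
import cv2,numpy as np
def ray(n,uv,z,c=None):
    c=c or ctrl.calibration(n); R=np.array(c["R"]);t=np.array(c["t"]).ravel();K=np.array(c["mtx"])
    d=(np.linalg.inv(K)@np.c_[np.array(uv,float).reshape(-1,2),np.ones(len(np.array(uv).reshape(-1,2)))].T).T@R
    o=-R.T@t
    return o+d*((z-o[2])/d[:,2])[:,None]
def proj(n,X,c=None):
    c=c or ctrl.calibration(n); q=np.array(X)@np.array(c["R"]).T+np.array(c["t"]).ravel(); q=q@np.array(c["mtx"]).T
    return q[:,:2]/q[:,2:]
def tops(n,im,zs,lo=88,f=4,box=None,open_=9):
    """bright beige top faces: list of world centre, sizes, yaw of long side (deg)"""
    x0,y0,x1,y1=box; s=cv2.resize(im[y0:y1,x0:x1],None,fx=f,fy=f,interpolation=cv2.INTER_CUBIC).astype(int)
    d=s[:,:,2]-s[:,:,0]
    m=((d>9)&(d<26)&(s[:,:,2]>lo)).astype(np.uint8)*255
    m=cv2.morphologyEx(m,cv2.MORPH_OPEN,np.ones((open_,open_)))
    out=[]
    for c in cv2.findContours(m,cv2.RETR_EXTERNAL,cv2.CHAIN_APPROX_NONE)[0]:
        if cv2.contourArea(c)<150*f*f: continue
        px=(c[:,0]+0.5)/f-0.5+[x0,y0]
        w=ray(n,px,zs)[:,:2]
        r=cv2.minAreaRect(w.astype(np.float32)); b=cv2.boxPoints(r)
        e=[b[1]-b[0],b[2]-b[1]]; L=max(e,key=np.linalg.norm); a=np.degrees(np.arctan2(L[1],L[0]))
        out.append((np.round(r[0],1),np.round(sorted(r[1]),1),round((a+90)%180-90,1),np.round(px.mean(0),1)))
    return sorted(out,key=lambda o:o[3][0]),m
E
python3 - <<'E'
from h import *
im=cv2.imread("pics/top0_raw.png")
for bx,z,lo in(((185,175,335,255),72,90),((385,225,455,290),64,78)):
    o,m=tops("top",im,z,lo,box=bx)
    for q in o: print(*q)
    cv2.imwrite(f"pics/m{z}.png",m)
E
```

```text
[584.  182.3] [ 45.2 100.7] -8.3 [210.4 207.6]
[575.7 131. ] [ 44.9 100.2] -8.9 [231.8 210.5]
[561.  46.] [45.4 99.5] -8.7 [267.5 215.6]
[552.7  -8.7] [44.8 99.5] -8.6 [290.6 218.2]
[ 451.1 -320.4] [63.  99.5] 14.5 [425.3 258.4]
```

All sizes match the description: 45×100 for the row boxes and 63×99.5 for the wide one. The row runs at yaw −8.6°, and gaps are AB ≈6, BC ≈40 and CD ≈9 mm. I'll turn the tool so the closed fingers present their 22 mm side along the row, then go over the gap at about (568.4, 88.5).

{"op": "carry_out", "data": {
  "deltas": [0,0,-9.25,0,0,0,1,0,0,-9.25,0,0,0,1,0,0,-9.25,0,0,0,1,0,0,-9.25,0,0,0,1,0,0,-9.25,0,0,0,1,0,0,-9.25,0,0,0,1,0,0,0,0.05,0.0128,0,1,0,0,0,0.05,0.0128,0,1,0,0,0,0.05,0.0128,0,1,0,0,0,0.05,0.0128,0,1,0,0,0,0.05,0.0128,0,1,0,0,0,0.05,0.0128,0,1]
}}

```text
clock: 1.6
eef_pos: [405.0, -298.0, 231.2]
tool_rot: [-3.141, -0.0, 1.42]
force: [1.5, -0.5, 0.3]
width: 0.5
gripper_force: 0.0
```

{"op": "carry_out", "data": {
  "deltas": [0,0,0,0.05,0.0128,0,1,0,0,0,0.05,0.0128,0,1,0,0,0,0.05,0.0128,0,1,0,0,0,0.05,0.0128,0,1,0,0,0,0.05,0.0128,0,1,0,0,0,0.05,0.0128,0,1,0,0,0,0.05,0.0128,0,1,0,0,0,0.05,0.0128,0,1,0,0,0,0,0,0,1]
}}

```text
clock: 2.72
eef_pos: [566.4, 86.3, 231.0]
tool_rot: [-3.142, -0.004, 1.428]
force: [-0.7, -0.7, 0.2]
width: 0.0
gripper_force: 0.0
```

{"op": "carry_out", "data": {
  "deltas": [0,0,0,0.002,0.001,0.03,1,0,0,0,0,0,0.03,1,0,0,0,0,0,0.03,1,0,0,0,0,0,0.03,1,0,0,0,0,0,0,1]
}}

```text
clock: 3.35
eef_pos: [564.9, 80.8, 109.2]
tool_rot: [-3.136, 0.002, 1.42]
force: [0.7, 0.2, 0.5]
width: -0.2
gripper_force: 0.0
```

```bash
python3 - <<'E'
from h import *
s=ctrl.read_state();p=np.array(s["eef_pos"]);y=s["tool_rot"][2];print(np.round(p,1),np.round(np.degrees(s["tool_rot"]),2),np.round(s["force"],2))
d=np.array([568.4,88.5])-p[:2]; c,q=np.cos(y),np.sin(y); print("tool dx,dy",np.round([d@[c,q],d@[q,-c]],2))
im=ctrl.get_image("scene")[:,:,::-1]; g=proj("scene",[[568,88,60]])[0].astype(int); print(g)
cv2.imwrite("pics/s1.png",cv2.resize(im[g[1]-50:g[1]+50,g[0]-65:g[0]+65],(780,600),interpolation=cv2.INTER_CUBIC))
E
```

```text
[564.9  80.8 109.2] [-1.797e+02  1.400e-01  8.134e+01] [0.72 0.25 0.46]
tool dx,dy [8.12 2.3 ]
[261 182]
```

View pics/s1.png

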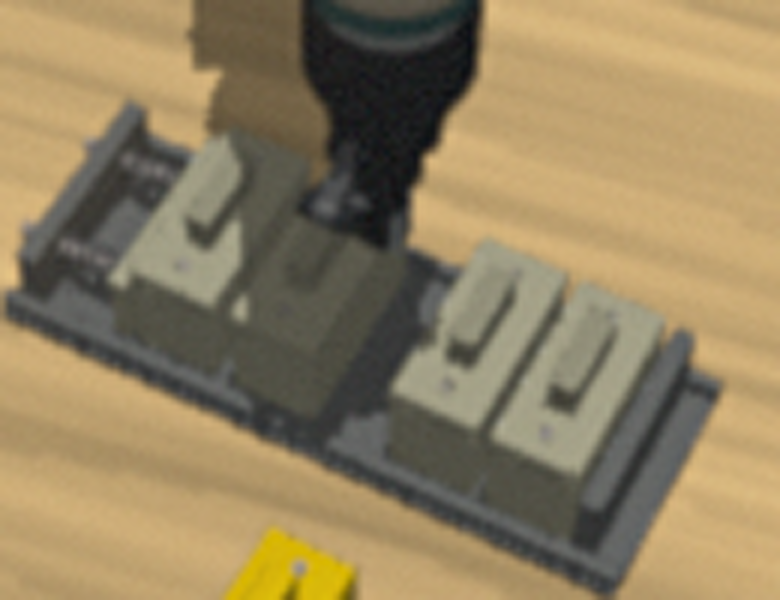

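The gripper hangs above the gap from the tray's −x side, with the four boxes untouched; row_a stands a few mm off the wall at right. The arm settled 8 mm short along the row, so I'll correct that before going down.

{"op": "carry_out", "data": {
  "deltas": [0,0,0,0.004,0.0012,0,1,0,0,0,0.004,0.001,0,1,0,0,0,0,0,0,1,0,0,0,0,0,0,1,0,0,0,0,0,0,1]
}}

```text
clock: 4.03
eef_pos: [570.5, 89.7, 111.4]
tool_rot: [3.141, 0.0, 1.42]
force: [0.5, -0.9, 0.6]
width: -0.1
gripper_force: 0.0
```

```bash
cat >> h.py <<'E'
def go(tx,ty):
    s=ctrl.read_state();p=np.array(s["eef_pos"]);y=s["tool_rot"][2];d=np.array([tx,ty])-p[:2]; c,q=np.cos(y),np.sin(y)
    print(np.round(s["clock"],2),np.round(p,2),np.round(np.degrees(s["tool_rot"]),2),"F",np.round(s["force"],2),"tool dx,dy",np.round([d@[c,q],d@[q,-c]],2))
E
python3 -c "
from h import *
go(568.4,88.5)"
```

```text
4.03 [570.5   89.75 111.44] [1.7999e+02 1.0000e-02 8.1380e+01] F [ 0.54 -0.85  0.64] tool dx,dy [-1.55 -1.89]
```

{"op": "carry_out", "data": {
  "deltas": [0,0,0,-0.0015,-0.001,0.015,1,0,0,0,0,0,0.015,1,0,0,0,0,0,0.015,1,0,0,0,0,0,0.014,1,0,0,0,0,0,0.01,1,0,0,0,0,0,0,1,0,0,0,0,0,0,1,0,0,0,0,0,0,1]
}}

```text
clock: 5.03
eef_pos: [569.8, 88.6, 42.9]
tool_rot: [3.14, -0.0, 1.42]
force: [0.1, -0.4, -0.0]
width: 0.1
gripper_force: 0.0
```

```bash
python3 -c "
from h import *
go(568.4,88.5)"
```

```text
5.03 [569.76  88.63  42.91] [ 1.7994e+02 -2.0000e-02  8.1380e+01] F [ 0.05 -0.39 -0.01] tool dx,dy [-0.33 -1.33]
```

{"op": "carry_out", "data": {
  "deltas": [0,0,0,0.0015,0,0,1,0,0,0,0.0015,0,0,1,0,0,0,0.0015,0,0,1,0,0,0,0.0015,0,0,1,0,0,0,0.0015,0,0,1,0,0,0,0.0015,0,0,1,0,0,0,0.0015,0,0,1,0,0,0,0.0015,0,0,1,0,0,0,0.001,0,0,1,0,0,0,0.001,0,0,1,0,0,0,0,0,0,1]
}}

```text
clock: 6.4
eef_pos: [571.4, 102.4, 42.3]
tool_rot: [-3.142, 0.0, 1.42]
force: [-0.8, -1.1, 0.5]
width: -0.3
gripper_force: 0.6
```

{"op": "carry_out", "data": {
  "deltas": [0,0,0,0.001,0,0,1,0,0,0,0.001,0,0,1,0,0,0,0,0,0,1]
}}

```text
clock: 6.78
eef_pos: [571.7, 104.7, 42.3]
tool_rot: [3.141, -0.0, 1.421]
force: [-0.2, -0.7, 0.1]
width: 0.1
gripper_force: 0.5
```

{"op": "carry_out", "data": {
  "deltas": [0,0,0,0.001,0,0,1,0,0,0,0.001,0,0,1,0,0,0,0,0,0,1]
}}

```text
clock: 7.15
eef_pos: [571.9, 106.0, 42.3]
tool_rot: [-3.141, 0.0, 1.42]
force: [-0.1, -3.2, 0.4]
width: 0.3
gripper_force: 1.5
```

```bash
python3 - <<'E'
from h import *
go(568.4,88.5)
im=ctrl.get_image("scene")[:,:,::-1]; cv2.imwrite("pics/s2_raw.png",im)
cv2.imwrite("pics/s2.png",cv2.resize(im[130:235,195:335],(800,600),interpolation=cv2.INTER_CUBIC))
E
```

```text
7.15 [571.92 106.    42.31] [-1.7999e+02  3.0000e-02  8.1370e+01] F [-0.11 -3.22  0.42] tool dx,dy [-17.83  -0.86]
```

View pics/s2.png

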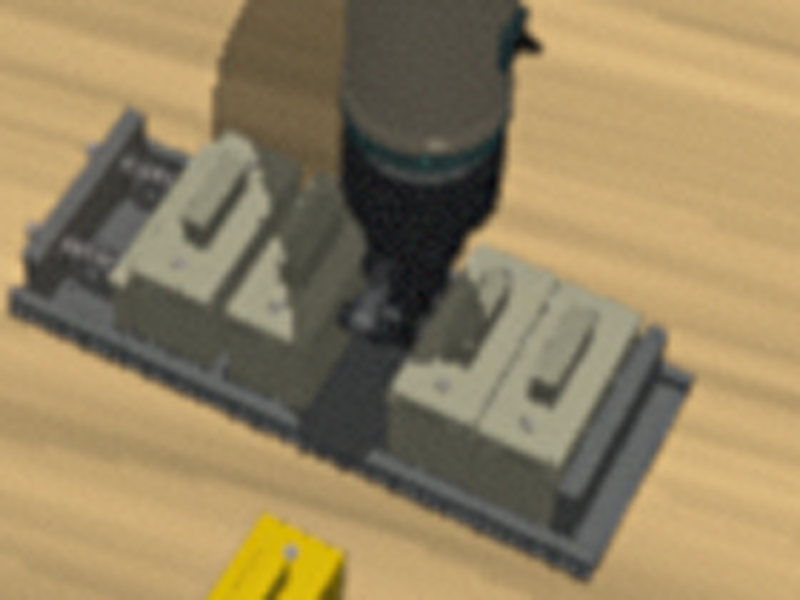

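A and B are now touching, next to the wall at right, and the force is rising. I'll try one more mm to tell wall contact from friction.

{"op": "carry_out", "data": {
  "deltas": [0,0,0,0.0005,0,0,1,0,0,0,0.0005,0,0,1,0,0,0,0,0,0,1]
}}

```text
clock: 7.58
eef_pos: [572.1, 107.4, 42.3]
tool_rot: [-3.142, -0.0, 1.42]
force: [-0.7, -2.8, 0.9]
width: 0.1
gripper_force: 1.4
```

{"op": "carry_out", "data": {
  "deltas": [0,0,0,0.0005,0,0,1,0,0,0,0.0005,0,0,1,0,0,0,0,0,0,1]
}}

```text
clock: 7.95
eef_pos: [572.1, 107.4, 42.3]
tool_rot: [-3.141, 0.001, 1.42]
force: [-1.1, -5.0, 2.2]
width: 0.1
gripper_force: 2.5
```

{"op": "carry_out", "data": {
  "deltas": [0,0,0,0.0005,0,0,1,0,0,0,0.0005,0,0,1,0,0,0,0,0,0,1]
}}

```text
clock: 8.32
eef_pos: [572.1, 107.4, 42.3]
tool_rot: [-3.141, 0.003, 1.419]
force: [-1.4, -6.1, 2.7]
width: 0.2
gripper_force: 3.4
```

{"op": "carry_out", "data": {
  "deltas": [0,0,0,0.0005,0,0,1,0,0,0,0.0005,0,0,1,0,0,0,0,0,0,1]
}}

```text
clock: 8.7
eef_pos: [572.1, 107.4, 42.3]
tool_rot: [-3.141, 0.004, 1.419]
force: [-2.2, -8.6, 3.4]
width: 0.3
gripper_force: 4.2
```

The wall is reached: position stalls at (572.1, 107.4) while force rises. Now to the other side; with finger width ≈22 the end should be about 38 mm back, near (566.4, 69.8).

{"op": "carry_out", "data": {
  "deltas": [0,0,0,-0.003,0,0,1,0,0,0,-0.003,0,0,1,0,0,0,-0.003,0,0,1,0,0,0,-0.003,0,0,1,0,0,0,-0.003,0,0,1,0,0,0,-0.003,0,0,1,0,0,0,-0.003,0,0,1,0,0,0,-0.003,0,0,1,0,0,0,-0.002,0,0,1,0,0,0,-0.002,0,0,1,0,0,0,-0.0015,0,0,1,0,0,0,-0.0015,0,0,1]
}}

```text
clock: 10.2
eef_pos: [568.1, 80.1, 42.4]
tool_rot: [3.141, -0.001, 1.421]
force: [0.2, 0.4, 0.3]
width: -0.1
gripper_force: 0.6
```

{"op": "carry_out", "data": {
  "deltas": [0,0,0,-0.001,0,0,1,0,0,0,-0.001,0,0,1,0,0,0,-0.001,0,0,1,0,0,0,-0.001,0,0,1,0,0,0,-0.001,0,0,1,0,0,0,0,0,0,1]
}}

```text
clock: 10.95
eef_pos: [567.2, 74.5, 42.3]
tool_rot: [-3.142, 0.0, 1.42]
force: [0.8, -0.4, -0.8]
width: -0.1
gripper_force: 0.3
```

{"op": "carry_out", "data": {
  "deltas": [0,0,0,-0.001,0,0,1,0,0,0,-0.001,0,0,1,0,0,0,0,0,0,1]
}}

```text
clock: 11.32
eef_pos: [566.9, 72.5, 42.3]
tool_rot: [3.142, 0.0, 1.42]
force: [-0.2, 0.3, -0.5]
width: 0.3
gripper_force: 0.4
```

{"op": "carry_out", "data": {
  "deltas": [0,0,0,-0.001,0,0,1,0,0,0,-0.0005,0,0,1,0,0,0,0,0,0,1]
}}

```text
clock: 11.7
eef_pos: [566.7, 71.5, 42.3]
tool_rot: [3.141, -0.0, 1.421]
force: [-1.3, 2.5, -0.7]
width: 0.0
gripper_force: 1.1
```

{"op": "carry_out", "data": {
  "deltas": [0,0,0,-0.0005,0,0,1,0,0,0,-0.0005,0,0,1,0,0,0,0,0,0,1]
}}

```text
clock: 12.08
eef_pos: [566.5, 70.2, 42.3]
tool_rot: [3.142, 0.0, 1.42]
force: [0.7, 2.3, -0.2]
width: -0.2
gripper_force: 1.0
```

{"op": "carry_out", "data": {
  "deltas": [0,0,0,-0.0005,0,0,1,0,0,0,-0.0005,0,0,1,0,0,0,0,0,0,1]
}}

```text
clock: 12.45
eef_pos: [566.4, 69.8, 42.3]
tool_rot: [3.141, -0.001, 1.421]
force: [1.0, 3.6, 1.0]
width: -0.0
gripper_force: 1.9
```

{"op": "carry_out", "data": {
  "deltas": [0,0,0,-0.0005,0,0,1,0,0,0,-0.0005,0,0,1,0,0,0,0,0,0,1]
}}

```text
clock: 12.82
eef_pos: [566.4, 69.8, 42.4]
tool_rot: [3.141, -0.002, 1.421]
force: [0.4, 6.0, -0.2]
width: 0.2
gripper_force: 2.9
```

{"op": "carry_out", "data": {
  "deltas": [0,0,0,-0.0005,0,0,1,0,0,0,-0.0005,0,0,1,0,0,0,0,0,0,1]
}}

```text
clock: 13.2
eef_pos: [566.3, 69.0, 42.4]
tool_rot: [3.141, -0.002, 1.422]
force: [0.9, 6.1, -1.6]
width: 0.3
gripper_force: 3.1
```

The plate is reached exactly at the predicted (566.4, 69.8), then starts to yield at about 6 N. So the tray centre lies at (569.2, 88.6). I'll back off, lift and turn toward the wide box.

{"op": "carry_out", "data": {
  "deltas": [0,0,0,0.002,0,0,1,0,0,0,0.003,0,0,1,0,0,0,0.003,0,-0.005,1,0,0,0,0,0,-0.03,1,0,0,0,0,0,-0.04,1,0,0,0,0,0,-0.04,1,0,0,0,0,0,-0.03,1,0,0,9.5,0,0,0,0,0,0,9.5,0,0,0,0,0,0,9.5,0,0,0,0,0,0,9.5,0,0,0,0,0,0,9.5,0,0,0,0]
}}

```text
clock: 14.7
eef_pos: [567.0, 74.4, 187.6]
tool_rot: [3.141, 0.001, 0.585]
force: [-0.3, -0.1, 0.6]
width: 42.6
gripper_force: 0.0
```

{"op": "carry_out", "data": {
  "deltas": [0,0,9.5,0,0,0,0,0,0,9.9,0,0,0,0,0,0,0,-0.0234,0.039,0,0,0,0,0,-0.0234,0.039,0,0,0,0,0,-0.0234,0.039,0,0,0,0,0,-0.0234,0.039,0,0,0,0,0,-0.0234,0.039,0,0,0,0,0,-0.0234,0.039,0,0,0,0,0,-0.0234,0.039,0,0,0,0,0,-0.0234,0.039,0,0,0,0,0,-0.0234,0.039,0,0,0,0,0,0,0,0,0]
}}

```text
clock: 16.2
eef_pos: [448.4, -322.3, 187.7]
tool_rot: [3.139, 0.002, 0.245]
force: [0.2, 0.4, -0.4]
width: 43.0
gripper_force: 0.0
```

{"op": "carry_out", "data": {
  "deltas": [0,0,0,0,0,0,0,0,0,0,0,0,0,0,0,0,0,0,0,0,0]
}}

```text
clock: 16.58
eef_pos: [451.7, -316.1, 187.4]
tool_rot: [-3.141, -0.0, 0.255]
force: [0.7, 0.5, -0.1]
width: 43.2
gripper_force: 0.0
```

```bash
python3 - <<'E'
from h import *
go(451.1,-320.4); print(ctrl.read_state()["width"])
im=ctrl.get_image("top")[:,:,::-1].copy(); cv2.imwrite("pics/t3_raw.png",im)
o,m=tops("top",im,72,88,box=(185,175,335,255))
for q in o: print(*q)
k=ctrl.calibration("wrist"); w=ctrl.get_image("wrist")[:,:,::-1].copy(); cv2.imwrite("pics/w3.png",w)
print(proj("wrist",[[451,-320,64],[451,-320,86]],k))
E
```

```text
16.58 [ 451.7  -316.13  187.41] [-1.7998e+02 -1.0000e-02  1.4600e+01] F [ 0.72  0.48 -0.12] tool dx,dy [-1.65  3.98]
43.2335886859706
[580.5 162.8] [ 92.7 102.2] -8.5 [218.3 209.1]
[555.1   7.8] [ 99.8 100.6] 81.4 [283.5 217.3]
[[261.78934774 191.87403448]
 [262.11666531 198.0560723 ]]
```

View pics/w3.png

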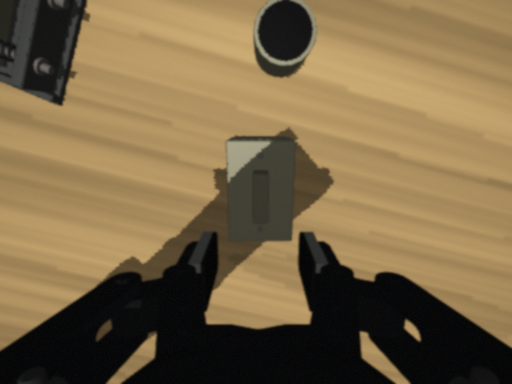

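The wrist picture shows the wide box square to the fingers with its tab at about (260,197), where the projection predicted (262,198). The pipe is at (285,30), well clear. The top mask shows A+B packed to 92.7 mm, so I descend.

{"op": "carry_out", "data": {
  "deltas": [0,0,0,-0.0016,0.004,0,0,0,0,0,0,0,0.03,0,0,0,0,0,0,0.03,0,0,0,0,0,0,0.02,0,0,0,0,0,0,0.01,0,0,0,0,0,0,0,0,0,0,0,0,0,0,0,0,0,0,0,0,0,0]
}}

```text
clock: 17.68
eef_pos: [451.1, -321.9, 98.2]
tool_rot: [3.14, -0.001, 0.253]
force: [0.2, -0.5, 0.2]
width: 42.9
gripper_force: 0.0
```

```bash
python3 -c "
from h import *
go(451.1,-320.4)"
```

```text
17.68 [ 451.13 -321.93   98.16] [ 1.7993e+02 -6.0000e-02  1.4490e+01] F [ 0.24 -0.5   0.17] tool dx,dy [ 0.35 -1.49]
```

Down 31 mm to TCP z ≈ 67, then close on the tab.

{"op": "carry_out", "data": {
  "deltas": [0,0,0,0,-0.001,0.01,0,0,0,0,0,0,0.01,0,0,0,0,0,0,0.008,0,0,0,0,0,0,0.003,0,0,0,0,0,0,0,0,0,0,0,0,0,0,0,0,0,0,0,0,0,1,0,0,0,0,0,0,1,0,0,0,0,0,0,1,0,0,0,0,0,0,1,0,0,0,0,0,0,1]
}}

```text
clock: 19.05
eef_pos: [450.4, -320.5, 66.5]
tool_rot: [-3.142, -0.0, 0.253]
force: [-0.7, 0.5, 2.6]
width: 12.7
gripper_force: 62.2
```

Gripped (width 12.7, 62 N). Lift, square up to the row (−8.6°) and carry over the gap.

{"op": "carry_out", "data": {
  "deltas": [0,0,0,0,0,-0.01,1,0,0,0,0,0,-0.02,1,0,0,0,0,0,-0.03,1,0,0,0,0,0,-0.03,1,0,0,0,0,0,-0.03,1,0,0,7.7,0,0,0,1,0,0,7.7,0,0,0,1,0,0,7.7,0,0,0,1]
}}

```text
clock: 20.05
eef_pos: [450.0, -320.6, 186.6]
tool_rot: [-3.142, 0.0, -0.155]
force: [-0.0, 0.0, -2.2]
width: 12.4
gripper_force: 61.5
```

{"op": "carry_out", "data": {
  "deltas": [0,0,0,0.0045,-0.034,0,1,0,0,0,0.0045,-0.034,0,1,0,0,0,0.0045,-0.034,0,1,0,0,0,0.0045,-0.034,0,1,0,0,0,0.0045,-0.034,0,1,0,0,0,0.0045,-0.034,0,1,0,0,0,0.0045,-0.034,0,1,0,0,0,0.0045,-0.034,0,1,0,0,0,0.0045,-0.034,0,1,0,0,0,0.0045,-0.034,0,1,0,0,0,0.0045,-0.034,0,1,0,0,0,0.0045,-0.034,0,1]
}}

```text
clock: 21.55
eef_pos: [564.9, 75.6, 186.5]
tool_rot: [3.141, 0.0, -0.15]
force: [0.8, -0.2, -2.4]
width: 12.3
gripper_force: 61.5
```

{"op": "carry_out", "data": {
  "deltas": [0,0,0,0.0017,-0.0115,0,1,0,0,0,0,0,0,1,0,0,0,0,0,0,1,0,0,0,0,0,0,1,0,0,0,0,0,0,1]
}}

```text
clock: 22.18
eef_pos: [568.2, 84.9, 186.4]
tool_rot: [3.141, -0.0, -0.152]
force: [-0.8, -0.5, -2.8]
width: 12.4
gripper_force: 61.5
```

```bash
python3 - <<'E'
from h import *
go(568.2,86.0); print(ctrl.read_state()["width"])
cv2.imwrite("pics/w4.png",ctrl.get_image("wrist")[:,:,::-1])
E
```

```text
22.18 [568.21  84.86 186.42] [179.99  -0.    -8.69] F [-0.79 -0.51 -2.77] tool dx,dy [-0.18 -1.12]
12.44123631006117
```

View pics/w4.png

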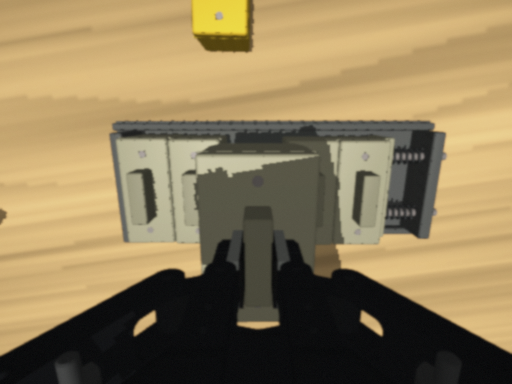

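The wide box hangs square between the row boxes: its top spans x≈197–320 px and A and D show on either side, the plate's springs at right. Shift 2.8 mm along +y so the tapered foot is centred, then lower to just above the box tops.

{"op": "carry_out", "data": {
  "deltas": [0,0,0,0,-0.0028,0,1,0,0,0,0,0,0.015,1,0,0,0,0,0,0.015,1,0,0,0,0,0,0.01,1,0,0,0,0,0,0.004,1,0,0,0,0,0,0,1,0,0,0,0,0,0,1,0,0,0,0,0,0,1]
}}

```text
clock: 23.22
eef_pos: [569.0, 88.6, 142.8]
tool_rot: [-3.141, -0.001, -0.15]
force: [-0.5, 0.2, -1.7]
width: 12.9
gripper_force: 61.5
```

```bash
python3 -c "
from h import *
go(568.45,87.7)"
```

```text
23.22 [569.02  88.61 142.79] [-1.7998e+02 -5.0000e-02 -8.6100e+00] F [-0.55  0.18 -1.74] tool dx,dy [-0.43  0.98]
```

Small correction (+1 mm tool y), then slow entry.

{"op": "carry_out", "data": {
  "deltas": [0,0,0,0,0.0008,0.002,1,0,0,0,0,0,0.002,1,0,0,0,0,0,0.002,1,0,0,0,0,0,0.002,1,0,0,0,0,0,0.001,1,0,0,0,0,0,0,1]
}}

```text
clock: 23.98
eef_pos: [568.5, 87.8, 133.2]
tool_rot: [3.142, 0.0, -0.15]
force: [-0.5, 0.1, -2.8]
width: 12.8
gripper_force: 61.5
```

{"op": "carry_out", "data": {
  "deltas": [0,0,0,0,0,0.0015,1,0,0,0,0,0,0.0015,1,0,0,0,0,0,0,1,0,0,0,0,0,0,1]
}}

```text
clock: 24.48
eef_pos: [568.6, 87.8, 130.3]
tool_rot: [-3.142, -0.0, -0.15]
force: [0.3, -0.9, -2.3]
width: 12.4
gripper_force: 61.5
```

The foot is 8 mm inside the gap with no contact. Continue, drifting toward the sprung side.

{"op": "carry_out", "data": {
  "deltas": [0,0,0,0,0.0003,0.0015,1,0,0,0,0,0.0003,0.0015,1,0,0,0,0,0,0,1]
}}

```text
clock: 24.85
eef_pos: [568.5, 87.5, 127.2]
tool_rot: [-3.141, -0.0, -0.15]
force: [-0.2, 0.5, -2.5]
width: 12.5
gripper_force: 61.5
```

{"op": "carry_out", "data": {
  "deltas": [0,0,0,0,0.0003,0.0015,1,0,0,0,0,0.0003,0.0015,1,0,0,0,0,0,0,1]
}}

```text
clock: 25.22
eef_pos: [568.9, 87.7, 124.6]
tool_rot: [-3.14, -0.001, -0.15]
force: [0.2, 4.5, -1.0]
width: 12.7
gripper_force: 61.9
```

{"op": "carry_out", "data": {
  "deltas": [0,0,0,0,0,0.0015,1,0,0,0,0,0,0.0015,1,0,0,0,0,0,0,1]
}}

```text
clock: 25.6
eef_pos: [569.2, 87.2, 122.2]
tool_rot: [-3.14, -0.002, -0.15]
force: [0.3, 3.8, 4.3]
width: 12.4
gripper_force: 62.8
```

{"op": "carry_out", "data": {
  "deltas": [0,0,0,0,0,0.001,1,0,0,0,0,0,0.001,1,0,0,0,0,0,0,1]
}}

```text
clock: 25.98
eef_pos: [569.4, 86.9, 120.4]
tool_rot: [-3.141, -0.002, -0.15]
force: [0.1, 2.4, 6.5]
width: 12.6
gripper_force: 63.1
```

{"op": "carry_out", "data": {
  "deltas": [0,0,0,0,0,0.001,1,0,0,0,0,0,0.001,1,0,0,0,0,0,0,1]
}}

```text
clock: 26.35
eef_pos: [569.5, 86.6, 118.6]
tool_rot: [-3.141, -0.003, -0.15]
force: [-0.1, 2.7, 8.2]
width: 12.5
gripper_force: 63.2
```

{"op": "carry_out", "data": {
  "deltas": [0,0,0,0,0,0.001,1,0,0,0,0,0,0.001,1,0,0,0,0,0,0,1]
}}

```text
clock: 26.72
eef_pos: [569.6, 86.2, 116.7]
tool_rot: [-3.141, -0.003, -0.151]
force: [-0.6, 2.0, 8.7]
width: 12.7
gripper_force: 63.3
```

Wedging well at about 9 N. The taper is just fully in, so I continue along the straight part.

{"op": "carry_out", "data": {
  "deltas": [0,0,0,0,0,0.001,1,0,0,0,0,0,0.001,1,0,0,0,0,0,0.001,1,0,0,0,0,0,0.001,1,0,0,0,0,0,0,1]
}}

```text
clock: 27.35
eef_pos: [569.0, 86.1, 111.3]
tool_rot: [3.141, -0.001, -0.151]
force: [2.2, 0.4, 2.7]
width: 12.7
gripper_force: 62.4
```

{"op": "carry_out", "data": {
  "deltas": [0,0,0,0,0,0.001,1,0,0,0,0,0,0.001,1,0,0,0,0,0,0.001,1,0,0,0,0,0,0.001,1,0,0,0,0,0,0,1]
}}

```text
clock: 27.98
eef_pos: [568.1, 86.3, 107.1]
tool_rot: [3.141, 0.0, -0.15]
force: [1.5, 0.5, 3.4]
width: 12.2
gripper_force: 62.3
```

{"op": "carry_out", "data": {
  "deltas": [0,0,0,0,0,0.0015,1,0,0,0,0,0,0.0015,1,0,0,0,0,0,0.0015,1,0,0,0,0,0,0.0015,1,0,0,0,0,0,0,1]
}}

```text
clock: 28.6
eef_pos: [567.8, 86.4, 100.9]
tool_rot: [3.141, 0.001, -0.15]
force: [-0.1, -0.6, 2.7]
width: 12.1
gripper_force: 62.3
```

{"op": "carry_out", "data": {
  "deltas": [0,0,0,0,0,0.0015,1,0,0,0,0,0,0.0015,1,0,0,0,0,0,0.0015,1,0,0,0,0,0,0.0015,1,0,0,0,0,0,0.0015,1,0,0,0,0,0,0.0015,1,0,0,0,0,0,0.0015,1,0,0,0,0,0,0.0015,1,0,0,0,0,0,0,1]
}}

```text
clock: 29.72
eef_pos: [567.8, 86.5, 89.0]
tool_rot: [3.141, 0.001, -0.15]
force: [-0.2, -1.6, 3.1]
width: 12.6
gripper_force: 62.3
```

{"op": "carry_out", "data": {
  "deltas": [0,0,0,0,0,0.0015,1,0,0,0,0,0,0.0015,1,0,0,0,0,0,0.0015,1,0,0,0,0,0,0.0015,1,0,0,0,0,0,0.0015,1,0,0,0,0,0,0,1]
}}

```text
clock: 30.48
eef_pos: [568.2, 86.5, 81.6]
tool_rot: [3.141, 0.0, -0.15]
force: [-0.2, -1.1, 3.3]
width: 12.6
gripper_force: 62.3
```

{"op": "carry_out", "data": {
  "deltas": [0,0,0,0,0,0.0015,1,0,0,0,0,0,0.0015,1,0,0,0,0,0,0.001,1,0,0,0,0,0,0.001,1,0,0,0,0,0,0,1]
}}

```text
clock: 31.1
eef_pos: [568.3, 86.5, 76.6]
tool_rot: [3.141, 0.0, -0.15]
force: [-0.2, -1.8, 3.3]
width: 12.7
gripper_force: 62.3
```

{"op": "carry_out", "data": {
  "deltas": [0,0,0,0,0,0.0005,1,0,0,0,0,0,0.0005,1,0,0,0,0,0,0,1]
}}

```text
clock: 31.48
eef_pos: [568.4, 86.5, 75.8]
tool_rot: [3.142, -0.0, -0.15]
force: [-0.6, -1.6, 4.9]
width: 12.9
gripper_force: 62.4
```

{"op": "carry_out", "data": {
  "deltas": [0,0,0,0,0,0.0005,1,0,0,0,0,0,0.0005,1,0,0,0,0,0,0,1]
}}

```text
clock: 31.85
eef_pos: [568.4, 86.5, 74.8]
tool_rot: [3.142, -0.0, -0.15]
force: [-0.0, -2.0, 3.9]
width: 12.4
gripper_force: 62.4
```

{"op": "carry_out", "data": {
  "deltas": [0,0,0,0,0,0.0005,1,0,0,0,0,0,0.0005,1,0,0,0,0,0,0,1]
}}

```text
clock: 32.22
eef_pos: [568.4, 86.5, 74.3]
tool_rot: [-3.142, -0.0, -0.15]
force: [-1.7, -2.2, 8.2]
width: 12.6
gripper_force: 63.0
```

Floor reached at the predicted 74.4. One light press to confirm.

{"op": "carry_out", "data": {
  "deltas": [0,0,0,0,0,0.0005,1,0,0,0,0,0,0.0005,1,0,0,0,0,0,0,1]
}}

```text
clock: 32.6
eef_pos: [568.4, 86.6, 74.3]
tool_rot: [-3.141, -0.0, -0.15]
force: [-3.3, -1.4, 17.2]
width: 12.6
gripper_force: 64.1
```

It is home: position holds and force rises. Unload, open only partly (clear of the neighbours' tabs) and withdraw.

{"op": "carry_out", "data": {
  "deltas": [0,0,0,0,0,-0.001,1,0,0,0,0,0,-0.0003,1,0,0,0,0,0,0,0.25,0,0,0,0,0,0,0.25,0,0,0,0,0,0,0.25,0,0,0,0,0,0,0.25,0,0,0,0,0,0,0.25]
}}

```text
clock: 33.48
eef_pos: [568.4, 86.6, 74.1]
tool_rot: [-3.142, 0.0, -0.15]
force: [-0.2, 0.5, -0.0]
width: 32.0
gripper_force: 0.0
```

{"op": "carry_out", "data": {
  "deltas": [0,0,0,0,0,-0.01,0.25,0,0,0,0,0,-0.02,0.25,0,0,0,0,0,-0.04,0.25,0,0,0,0,0,-0.05,0.25,0,0,0,-0.05,0,-0.01,0.25,0,0,0,-0.05,0,0,0.25,0,0,0,-0.05,0.03,0,0.25,0,0,0,0,0.05,0,0.25,0,0,0,0,0.05,0,0.25,0,0,0,0,0.05,0,0.25,0,0,0,0,0.05,0,0.25,0,0,0,0,0,0,0.25]
}}

```text
clock: 34.98
eef_pos: [385.0, -122.2, 205.0]
tool_rot: [3.14, -0.002, -0.159]
force: [0.5, -0.0, 0.1]
width: 31.9
gripper_force: 0.0
```

```bash
python3 - <<'E'
from h import *
go(568,86)
im=ctrl.get_image("top")[:,:,::-1].copy(); sc=ctrl.get_image("scene")[:,:,::-1]
a=cv2.resize(im[170:260,185:335],(800,480))[:300*480//480]
c=np.zeros((600,800,3),np.uint8); c[:, :]=0
c[:270,:450]=cv2.resize(im[170:260,185:335],(450,270),interpolation=cv2.INTER_CUBIC)
c[:600,450:]=0; c[280:600,:]=cv2.resize(sc[140:252,150:430],(800,320),interpolation=cv2.INTER_CUBIC)
cv2.imwrite("pics/end.png",c)
E
```

```text
34.98 [ 385.01 -122.22  204.95] [ 1.7992e+02 -1.0000e-01 -9.0900e+00] F [ 0.52 -0.04  0.1 ] tool dx,dy [ 147.8  -234.52]
```

View pics/end.png

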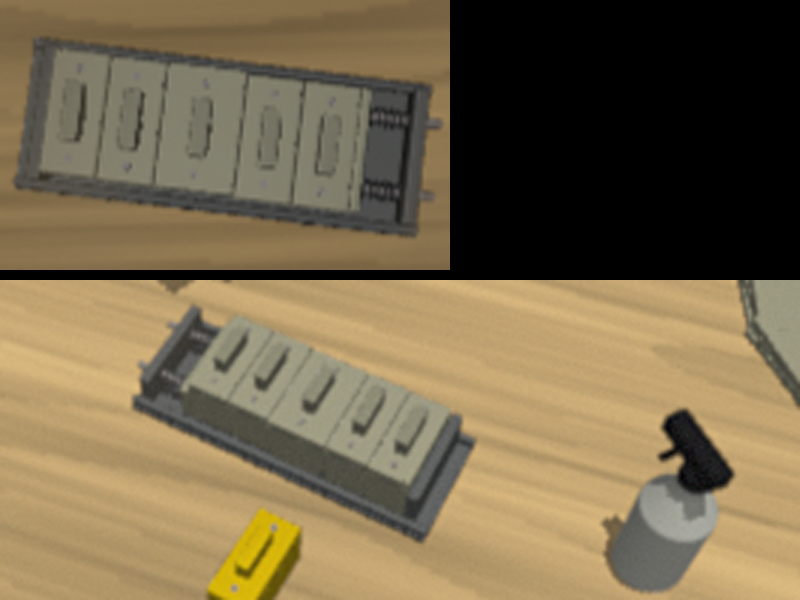

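The final view shows all five boxes flush, square and level in the tray, the wide one in the middle at (200,128), and the gripper clear. I'll hand the job in.

```bash
python3 -c "
from cell import ctrl
print(ctrl.finish_job())"
```

```text
the job is handed in; nothing more can be done
None
```

I handed the job in at about 35 s, with no verdict returned: the wide box sits home on the tray floor, square in the packed row, all five boxes stand in the tray, and the gripper is clear.

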